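# Crank a glue press shut on a plywood blank

## Task

Clamp the glued plywood blank in the little screw press: fit the loose crank fully down onto the square end of the screw, then wind it clockwise by its handle, through full turns, until the plate is snug and firm on the blank (about 5 N of extra push at the handle), but do not crush it by forcing the screw further. Leave the crank sitting on the screw, be gentle with the screw end, and leave the blank and the other things on the bench where they are.

Things in the scene. Friction and masses are not known exactly. Their poses are not given: they have to be found in the camera images.
- square (a point): Foot of the press spindle's square end, on the spindle's vertical axis and on the top face of its 30 mm round collar, about 136 mm above the bench. The steel square end rises 22 mm above this point and is 16 x 16 mm, its flats facing this point's x and y axes, which turn with the spindle; z points up
- spindle: The turning spindle (collar and square end), origin at point square. Turning clockwise seen from above lowers the plate, 6 mm per turn. It starts 1.2 to 2.2 turns from the foot touching, turns freely with a steady drag of about 0.2 N m (3 N at the handle) and then stiffens by roughly 10 to 15 N at the handle per radian as the plate squeezes the blank; it may ease back a little when let go
- press: Green screw press, fixed to the bench: bed 200 x 220 x 25 mm with its origin under its centre; two columns 90 mm to the +y and -y sides carry a cross head 55 mm wide along x, 225 mm long along y, its top 130 mm above the bench. The spindle stands upright in its middle
- plate: Aluminium press plate 110 x 150 x 14 mm under the cross head; origin at the centre of its underside. It only slides up and down, driven by the spindle. Under it sits a round steel pressure foot 92 mm across that reaches 1 to 4 mm below the plate, set differently each time and not measured; it is the foot that meets the blank
- blank: Guitar-shaped blank of two glued plywood layers, 18 mm thick, lying loose on the bed under the plate with its neck out to the front; origin under its body
- socket (a point): Centre of the mouth of the crank's square socket, on the underside of its 34 x 34 x 28 mm hub. The socket is 17.5 mm square and 24 mm deep, opens downward, its flats facing this point's x and y axes (z points up). When seated, the hub's underside rests on the collar at point square
- boss (a point): Centre of the crank's 24 x 24 mm square boss, sides along the x and y of point socket, 30 mm tall (36 to 66 mm above the hub's underside), on the hub's axis: the place to grip it for lifting and seating
- knob (a point): The crank's handle: an upright round black grip 20 mm across, from 38 to 84 mm above the hub's underside, that spins freely on its pin; this point is on its axis, 70 mm above the hub's underside
- crank: The loose dark steel crank, standing on its hub on the bench; origin and axes as point socket. A bar 16 mm wide, 8 mm thick (28 to 36 mm above the hub's underside) runs along its x axis to the handle 70 mm out on the +x side and a round counterweight 50 mm out on the -x side. About 0.45 kg, balanced over the hub
- pen_box: Clear box of pens, 75 x 75 x 85 mm, to be left alone
- parts_box: Green open parts box, 100 x 120 x 35 mm, to be left alone
- spool: White plastic spool, 52 mm across, 38 mm tall, to be left alone
Mind the look-alikes: they are no part of the job. What is meant by the crank is not pink, and is the larger of those in its own colour.

How it is judged (in metres and radians):
On the way, in this order (a step that is already met when the one before it is completed fails the run):
1. the crank is fully seated on the square end (distance between socket and square below 0.0035 m and angle between the z axis of socket and the z axis of square, either way round below 0.08 rad), for 0.2 s.
2. the plate is tight on the blank (contact force between plate and blank above 100 N), for 0.2 s.
At the end, for the whole second after the job is handed in: The plate presses on the blank with more than 100 N, the crank is still fully seated on the square (within 3.5 mm, upright within 0.08 rad) and at rest, and the blank has not shifted by 10 mm (all of step 1 and contact force between plate and blank above 100 N and linear speed of crank below 0.02 m/s and distance of blank from where it was at the start of the episode below 0.01 m); the robot touches nothing.
It fails at once if the crank is leaned on the screw end before it is seated: more than 35 N between them (contact force between crank and spindle above 35 N and distance between socket and square above 0.0035 m).
It fails at once if the blank is crushed: the plate presses on it with more than 700 N (about 9 N at the handle beyond the drag) (contact force between plate and blank above 700 N).
It fails at once if the screw is wrenched: the contact forces between crank and spindle add up to more than 250 N (contact force between crank and spindle above 250 N).
It fails at once if something else on the bench is shifted by more than 20 mm (distance of any of pen_box, parts_box, spool from where it was at the start of the episode above 0.02 m).
It also fails if it takes over 72 s, if anything falls off the work surface, if the arm or the gripper's body presses on something with over 40 N, if the wrist force passes 120 N, or if a joint passes its speed limit or range.

## Robot

A 7-joint arm with a two-finger parallel gripper is mounted at the origin on the work surface. World frame = base frame: x ahead of the robot, y to its left, z up, the work surface at z = 0. Lengths are in mm, angles in rad, forces in N, time in s.
With the tool pointing down it reaches from about 425 to 950 mm from the base axis. Payload 16.7 kg.
Tool frame: the origin (TCP) lies at the very end of the fingers, on their centre line; the grasp point (between the pads) lies 19 mm behind it (arm.grip_point_offset is the distance from the TCP to the grasp point, in mm); z points along the fingers, x is the direction in which the jaws open and shut, and the axes are right-handed (so a half turn about z gives the same grasp; the last joint's range is limited). The gripper opens to 94 mm and grips with 3 to 60 N. Pads are 16 mm wide; open, the fingers measure 119 mm over their backs; the gripper's body (75 mm by 177 mm) begins 78 mm behind the grasp point.
Start: joints at [0.98, 0.426, 0.074, 1.606, -0.034, 1.111, -0.067], TCP at [288.573, -610.162, 177.467] pointing down, gripper open.
Joint ranges: [-2.85, 2.85], [-0.5, 2.14], [-1.23, 1.37], [0.21, 2.46], [-1.02, 4.16], [0.16, 2.05], [-2.73, 2.73]. Speed limits (rad/s): [1.89, 1.89, 2.39, 2.39, 3.01, 3.01, 3.01].

## Interface

Orientations are given as [roll, pitch, yaw] about the fixed x, y, z axes, in that order (R = Rz(yaw) Ry(pitch) Rx(roll)).
In Python, from cell import sensors, vision, finish_job, arm gives the robot as it stands.
- The arm moves only by the tool send_rows, never from a script. Its argument "commands" is a list of rows, each an object of numbers: "dx", "dy", "dz": the shift along the tool's x, y, z in mm; "twist": the turn about the tool's z in degrees; "hand": the opening, from -1 (shut) to 1 (fully open), so that 0 is half open. A call has 1 to 12 rows; each row shifts and turns the commanded pose from where the row before left it, along the tool's axes as they then stand; what a row does not reach is not made up. A row lasts 1/12 s, in which the tool goes at most 41.7 mm and 7.16 degrees, less where a joint would pass 70% of its speed; a pose out of reach is approached as far as the arm can. A call is refused whole if a number of a shift passes 41.7 or a number of a turn 7.16, either way. A call with a gripper value outside its range is refused whole. The fingers move at their own pace and stop on an object; "force" is the grip in N (left out, the last holds). Time passes only in rows, so rows that do not move let the fingers close. It gives the time, the measured TCP pose, the force and the opening at its end, in the units of the state.
- sensors.get_obs(): the state, without advancing time (a new reading comes with each control period).
- vision.grab_frame(name): name is "side" or "top" or "wrist"; returns the picture (384x512x3 uint8, red, green, blue); there is no depth.
- vision.camera_info(name): a dict with "mtx" (3x3 intrinsics, pixels), "R" (3x3) and "t" (3): a world point X has camera coordinates R X + t. Camera axes: x right, y down, z forward; pixel columns grow to the right and rows downward; lengths in mm; the calibration is good to about 2 mm. A picture is of the moment at which its call begins: read the wrist's pose just before it. camera_info takes no time and is no camera call; for the wrist camera it gives the pose at the moment of the call.
- finish_job(): hands the job in, once; it reports no verdict.
The state is a dict: "t": time; "qpos": joint angles; "joint_vel": joint speeds; "joint_efforts": joint torques, N m; "tool_pos": TCP position; "ee_rot": TCP orientation; "contact_force": force on the tool from outside, world axes, zero at the start; "moment": the same for the moment, N m; "gripper_width": finger opening in mm.
Only numpy, scipy, OpenCV 4.12 (cv2) and the standard library are available. Lean on these libraries where they do the work, as an engineer would, in place of code of your own. Each camera call takes 0.05 s, during which the arm holds its last target. There are 200 camera calls.

## Working session

There is one attempt and no reset: what is moved stays moved. The work goes in short steps, Python scripts to look and compute and a tool call to move; the robot and the scene stay as the last step left them, time stands still between calls to the robot, and variables do not carry over. Pictures are saved under pics/ and viewed, about 8 in all and at most 12, crops included, and the job is handed in when it is done.

Besides the shell and the picture viewer there is one more tool, called in YAML: its name, and indented under it one key for each argument. send_rows: Moves the arm, as the interface text tells. Its arguments: {"type":"object","properties":{"commands":{"type":"array"},"force":{"type":"number"}},"required":["commands"]}

```bash
mkdir -p pics; ls; python3 - <<'E'
from cell import sensors, vision, arm
import cv2,numpy as np
o=sensors.get_obs();print(o)
for n in("top","side"):
    f=vision.grab_frame(n);cv2.imwrite(f"pics/{n}0.png",f[:,:,::-1])
    c=vision.camera_info(n);print(n,c)
E
```

```text
pics
{'t': 0.0, 'qpos': array([ 0.97950084,  0.42671335,  0.07384606,  1.60659729, -0.03411542,
        1.11081847, -0.06711102]), 'joint_vel': array([ 0.00099558, -0.0005644 , -0.00070927,  0.00071948, -0.00110042,
       -0.00151278,  0.00164857]), 'joint_efforts': array([ 4.29234397e-04, -9.35845470e+01,  3.66698407e+00, -4.54196727e+01,
       -4.87153977e-02,  2.03652709e-02,  1.87512028e-04]), 'tool_pos': array([ 288.3785269 , -609.76986668,  176.79222674]), 'ee_rot': array([ 3.14151551e+00,  1.27495039e-03, -1.12904573e+00]), 'contact_force': array([-0.59964625,  0.07443192, -0.6958089 ]), 'moment': array([ 0.01787238,  0.02863343, -0.01076909]), 'gripper_width': 94.20621343927286}
top {'mtx': array([[428.41173516,   0.        , 251.78900349],
       [  0.        , 428.41173516, 189.29022155],
       [  0.        ,   0.        ,   1.        ]]), 'R': array([[-0.01428479, -0.99985   , -0.00979377],
       [-0.99745308,  0.01493371, -0.0697448 ],
       [ 0.0698806 ,  0.00877253, -0.99751679]]), 't': array([  87.14619763,  578.68082638, 1082.15047391])}
side {'mtx': array([[435.17681692,   0.        , 251.52349575],
       [  0.        , 435.17681692, 191.95374298],
       [  0.        ,   0.        ,   1.        ]]), 'R': array([[ 0.94858963, -0.31598453, -0.01820677],
       [-0.25604469, -0.73229036, -0.63102452],
       [ 0.18606135,  0.60324506, -0.77554921]]), 't': array([-490.04145064,  262.24937924,  909.35863366])}
```

```bash
cd pics; python3 -c "
import cv2
for n in('top','side'): cv2.imwrite(n+'0b.png',cv2.resize(cv2.imread(n+'0.png'),(800,600),interpolation=cv2.INTER_CUBIC))"
```

```text
(no output)
```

View pics/top0b.png

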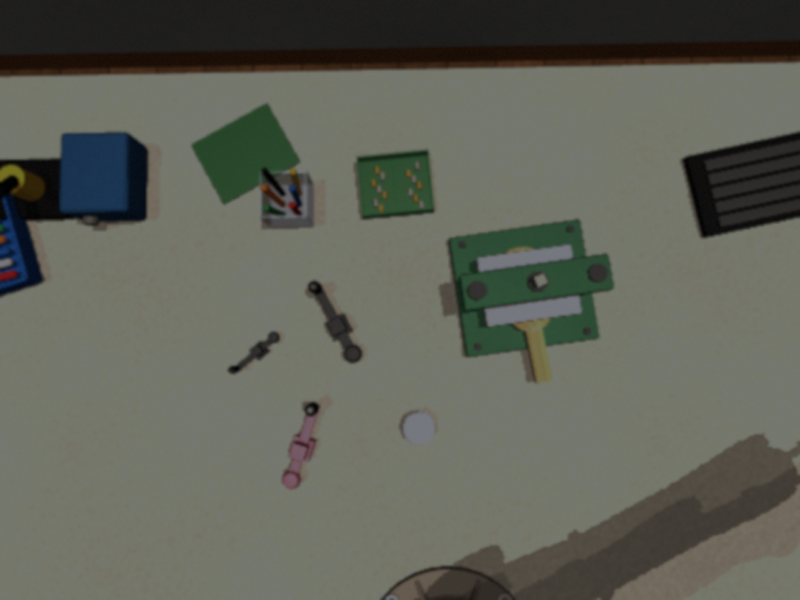

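View pics/side0b.png

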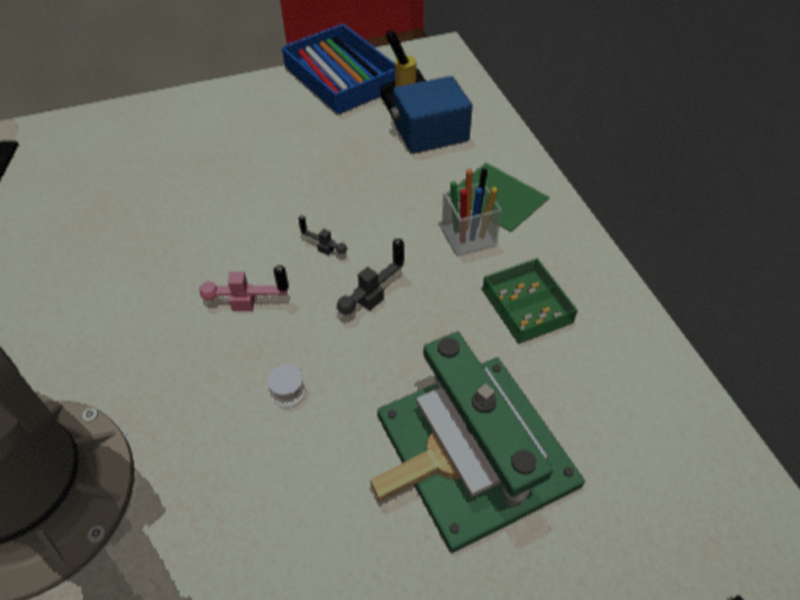

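The top view (800 px) shows three crank-like objects: a small dark one at (260,350), a pink one at (300,450) and a large dark one at (338,325). I choose the large dark one. Its knob is at (315,287) and its counterweight at (353,354). The square end is at (539,281).

```bash
cat > h.py <<'E'
import numpy as np,cv2
from cell import vision,sensors
def ray(c,u,v,z):
    K,R,t=c["mtx"],c["R"],c["t"]
    C=-R.T@t; d=R.T@np.linalg.solve(K,[u,v,1.]); return C+d*(z-C[2])/d[2]
def two(obs):
    A=np.zeros((3,3));b=np.zeros(3)
    for c,u,v in obs:
        C=-c["R"].T@c["t"]; d=c["R"].T@np.linalg.solve(c["mtx"],[u,v,1.]); d/=np.linalg.norm(d)
        P=np.eye(3)-np.outer(d,d);A+=P;b+=P@C
    return np.linalg.solve(A,b)
def proj(c,X):
    p=c["mtx"]@(c["R"]@np.array(X,float)+c["t"]);return p[:2]/p[2]
E
python3 - <<'E'
from h import *
c=vision.camera_info("top");s=vision.camera_info("side");k=.64
print("knob",two([(c,315*k,287*k),(s,398*k,240*k)]), ray(c,315*k,287*k,84))
print("cw",ray(c,353*k,354*k,32));print("boss",ray(c,340*k,325*k,66))
print("sq",ray(c,540*k,279*k,158),two([(c,540*k,279*k),(s,487*k,388*k)]))
print("heads",ray(c,476*k,290*k,130),ray(c,598*k,273*k,130))
a=cv2.imread("pics/top0.png");
A=cv2.resize(a[170:240,190:240],(400,560),interpolation=cv2.INTER_CUBIC)
B=cv2.resize(a[162:197,332:357],(400,560),interpolation=cv2.INTER_CUBIC)
cv2.imwrite("pics/crop1.png",cv2.convertScaleAbs(np.hstack([A,B]),alpha=1.5))
E
```

```text
knob [591.34555013 198.29305875  94.22418365] [590.95048983 199.91432942  84.        ]
cw [485.4305597 145.4623065  32.       ]
boss [531.79763443 163.11359063  66.        ]
sq [ 591.32653897 -134.10994705  158.        ] [ 592.18639336 -133.47323462  163.21195399]
heads [578.96828707 -44.84862971 130.        ] [ 601.5253269  -226.08855727  130.        ]
```

View pics/crop1.png

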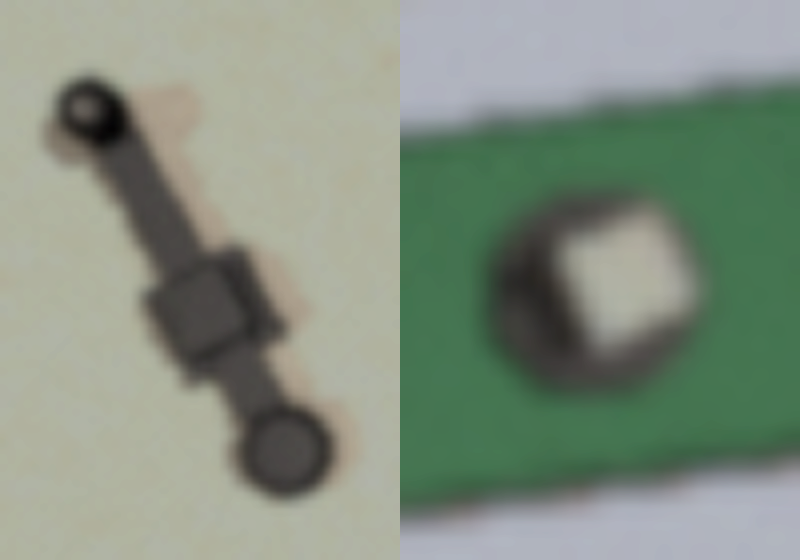

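The crop confirms the choice: a dark steel crank with knob at (88,107), square boss at (203,302) and counterweight at (287,447). The square end's top corners, in crop px, are (555,240), (655,200), (705,300) and (605,355).

```bash
cat >> h.py <<'E'
def go(x,y,z,yaw=None,step=38):
    o=sensors.get_obs();p=o["tool_pos"];w=o["ee_rot"][2];d=np.array([x,y,z])-p
    T=[d[0]*np.cos(w)+d[1]*np.sin(w), d[0]*np.sin(w)-d[1]*np.cos(w), -d[2]]
    n=int(np.ceil(np.linalg.norm(T)/step))
    print("t",round(o["t"],2),"pos",p.round(1),"rpy",o["ee_rot"].round(3),"F",o["contact_force"].round(1),"w",round(o["gripper_width"],1))
    print("tool shift",np.round(T,1),"rows",n,"per row",np.round(np.array(T)/max(n,1),2))
    if yaw is not None: print("twist deg total",round(np.degrees((w-yaw+np.pi/2)%np.pi-np.pi/2),2))
E
python3 - <<'E'
from h import *
c=vision.camera_info("top")
b=ray(c,203/8+190,302/8+170,66);k=ray(c,88/8+190,107/8+170,84)
print("boss",b,"knob",k,np.hypot(*(k-b)[:2]),np.degrees(np.arctan2(*(k-b)[1::-1])))
q=np.array([ray(c,(u-400)/16+332,v/16+162,158)[:2] for u,v in [(555,240),(655,200),(705,300),(605,355)]])
print("sq",q.mean(0))
for i in range(4):
    d=q[(i+1)%4]-q[i];print(np.hypot(*d),np.degrees(np.arctan2(d[1],d[0]))%90)
go(288,-610,320)
go(560,-380,320);go(530,163,320)
E
```

```text
boss [532.49263838 168.5914672   66.        ] knob [591.7165067  201.36998108  84.        ] 67.68971525649674 28.96312291318855
sq [ 590.06336059 -135.81364453]
15.221652470203692 20.94688169593381
15.691052483649003 24.852680485169145
16.137983701548343 27.885190669562192
17.60616684700774 21.8277465765985
t 0.1 pos [ 288.4 -609.8  176.9] rpy [ 3.142e+00  1.000e-03 -1.129e+00] F [ 0.   0.3 -0.2] w 94.2
tool shift [  -0.     0.4 -143.1] rows 4 per row [ -0.     0.11 -35.78]
t 0.1 pos [ 288.4 -609.8  176.9] rpy [ 3.142e+00  1.000e-03 -1.129e+00] F [ 0.   0.3 -0.2] w 94.2
tool shift [ -91.6 -343.8 -143.1] rows 11 per row [ -8.33 -31.25 -13.01]
t 0.1 pos [ 288.4 -609.8  176.9] rpy [ 3.142e+00  1.000e-03 -1.129e+00] F [ 0.   0.3 -0.2] w 94.2
tool shift [-595.3 -548.8 -143.1] rows 22 per row [-27.06 -24.95  -6.51]
```

send_rows:
  commands:
    - {"dz": -36}
    - {"dz": -36}
    - {"dz": -36}
    - {"dz": -36}
    - {"dx": -20, "dy": -32}
    - {"dx": -20, "dy": -32}
    - {"dx": -20, "dy": -32}
    - {"dx": -20, "dy": -32}
    - {"dx": -20, "dy": -32}
    - {"dx": -20, "dy": -32}
    - {"dx": -20, "dy": -32}
    - {"dx": -20, "dy": -32}

```text
schema error: expected keys dx, dy, dz, twist, hand
```

```bash
python3 - <<'E'
from h import *
go(590,-136,340)
E
```

```text
t 0.1 pos [ 288.4 -609.8  176.9] rpy [ 3.142e+00  1.000e-03 -1.129e+00] F [ 0.   0.3 -0.2] w 94.2
tool shift [-299.4 -475.2 -163.1] rows 16 per row [-18.71 -29.7  -10.2 ]
```

All keys are required.

send_rows:
  commands:
    - {"dx": 0, "dy": 0, "dz": -40, "twist": 0, "hand": 1}
    - {"dx": 0, "dy": 0, "dz": -40, "twist": 0, "hand": 1}
    - {"dx": 0, "dy": 0, "dz": -40, "twist": 0, "hand": 1}
    - {"dx": 0, "dy": 0, "dz": -40, "twist": 0, "hand": 1}
    - {"dx": -20, "dy": -32, "dz": 0, "twist": 0, "hand": 1}
    - {"dx": -20, "dy": -32, "dz": 0, "twist": 0, "hand": 1}
    - {"dx": -20, "dy": -32, "dz": 0, "twist": 0, "hand": 1}
    - {"dx": -20, "dy": -32, "dz": 0, "twist": 0, "hand": 1}
    - {"dx": -20, "dy": -32, "dz": 0, "twist": 0, "hand": 1}
    - {"dx": -20, "dy": -32, "dz": 0, "twist": 0, "hand": 1}
    - {"dx": -20, "dy": -32, "dz": 0, "twist": 0, "hand": 1}
    - {"dx": -20, "dy": -32, "dz": 0, "twist": 0, "hand": 1}

```text
t: 1.1
tool_pos: [452.1, -354.3, 337.4]
ee_rot: [3.141, 0.0, -1.129]
contact_force: [0.7, -0.7, 0.2]
gripper_width: 93.9
```

send_rows:
  commands:
    - {"dx": -20, "dy": -32, "dz": 0, "twist": 0, "hand": 1}
    - {"dx": -20, "dy": -32, "dz": 0, "twist": 0, "hand": 1}
    - {"dx": -20, "dy": -32, "dz": 0, "twist": 0, "hand": 1}
    - {"dx": -20, "dy": -32, "dz": 0, "twist": 0, "hand": 1}
    - {"dx": -20, "dy": -32, "dz": 0, "twist": 0, "hand": 1}
    - {"dx": -20, "dy": -32, "dz": 0, "twist": 0, "hand": 1}
    - {"dx": 0, "dy": 0, "dz": 0, "twist": 0, "hand": 1}
    - {"dx": 0, "dy": 0, "dz": 0, "twist": 0, "hand": 1}

```text
t: 1.77
tool_pos: [574.6, -163.2, 336.9]
ee_rot: [3.141, 0.001, -1.125]
contact_force: [0.1, -1.7, 0.6]
gripper_width: 94.4
```

```bash
python3 - <<'E'
from h import *
c=vision.camera_info("wrist");f=vision.grab_frame("wrist");cv2.imwrite("pics/w1.png",f[:,:,::-1])
np.savez("w1.npz",**c);print(c, proj(c,[590,-136,158]))
go(532,168,340,np.radians(-61))
E
```

```text
{'mtx': array([[268.00875021,   0.        , 256.69954893],
       [  0.        , 268.00875021, 187.86498271],
       [  0.        ,   0.        ,   1.        ]]), 'R': array([[ 0.43057303, -0.90255519, -0.00099663],
       [-0.86355637, -0.41228883,  0.29032451],
       [-0.26244479, -0.12414526, -0.95692773]]), 't': array([-393.85978479,  351.27779003,  674.97121971])} [244.72956294 148.77148534]
t 1.82 pos [ 573.9 -165.1  337. ] rpy [ 3.141  0.    -1.128] F [-0.4 -0.9  0.9] w 93.9
tool shift [-318.9 -105.    -3. ] rows 9 per row [-35.43 -11.67  -0.33]
twist deg total -3.62
```

View pics/w1.png

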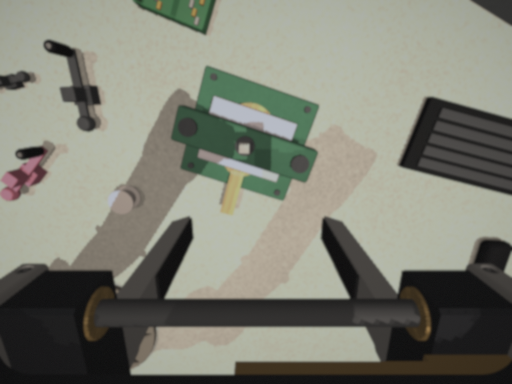

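The wrist view shows the square end at (244,148), within 1 px of the projected estimate. Next I go above the crank.

send_rows:
  commands:
    - {"dx": -32, "dy": -10.5, "dz": 0, "twist": 0, "hand": 1}
    - {"dx": -32, "dy": -10.5, "dz": 0, "twist": 0, "hand": 1}
    - {"dx": -32, "dy": -10.5, "dz": 0, "twist": 0, "hand": 1}
    - {"dx": -32, "dy": -10.5, "dz": 0, "twist": 0, "hand": 1}
    - {"dx": -32, "dy": -10.5, "dz": 0, "twist": 0, "hand": 1}
    - {"dx": -32, "dy": -10.5, "dz": 0, "twist": 0, "hand": 1}
    - {"dx": -32, "dy": -10.5, "dz": 10, "twist": 0, "hand": 1}
    - {"dx": -32, "dy": -10.5, "dz": 30, "twist": 0, "hand": 1}
    - {"dx": -32, "dy": -10.5, "dz": 40, "twist": 0, "hand": 1}
    - {"dx": -31, "dy": -10.5, "dz": 40, "twist": -3.6, "hand": 1}
    - {"dx": 0, "dy": 0, "dz": 30, "twist": 0, "hand": 1}
    - {"dx": 0, "dy": 0, "dz": 0, "twist": 0, "hand": 1}

```text
t: 2.82
tool_pos: [531.4, 150.8, 200.5]
ee_rot: [3.134, 0.001, -1.066]
contact_force: [0.4, -0.4, -0.4]
gripper_width: 93.8
```

```bash
python3 - <<'E'
from h import *
c=vision.camera_info("wrist");f=vision.grab_frame("wrist");cv2.imwrite("pics/w2.png",f[:,:,::-1])
np.savez("w2.npz",**c);print(proj(c,[532.5,168.5,66]),proj(c,[591.7,201.4,84]))
go(532,168,100,np.radians(-61))
E
```

```text
[245.69897123 165.62230292] [244.20573025 111.73118244]
t 2.87 pos [533.  150.2 203.7] rpy [ 3.137e+00  1.000e-03 -1.068e+00] F [ 1.4 -0.9  1. ] w 94.3
tool shift [-16.1  -7.7 103.7] rows 3 per row [-5.36 -2.57 34.57]
twist deg total -0.17
```

View pics/w2.png

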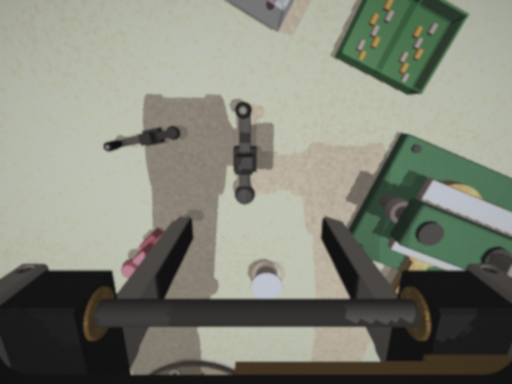

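```bash
python3 - <<'E'
from h import *
c=vision.camera_info("wrist");f=vision.grab_frame("wrist");np.savez("w3.npz",**c)
print(proj(c,[532.5,168.5,66]),proj(c,[591.7,201.4,84]))
A=cv2.resize(f[90:215,195:295,::-1],(480,600),interpolation=cv2.INTER_CUBIC)
cv2.imwrite("pics/w3c.png",cv2.convertScaleAbs(A,alpha=1.6))
go(532,168,100,np.radians(-61))
E
```

```text
[244.74318491 166.19500804] [243.04992998 112.92206326]
t 2.92 pos [534.4 150.3 205.9] rpy [ 3.14  -0.    -1.069] F [ 1.  -0.7  0.2] w 94.3
tool shift [-16.7  -6.4 105.9] rows 3 per row [-5.56 -2.13 35.3 ]
twist deg total -0.23
```

View pics/w3c.png

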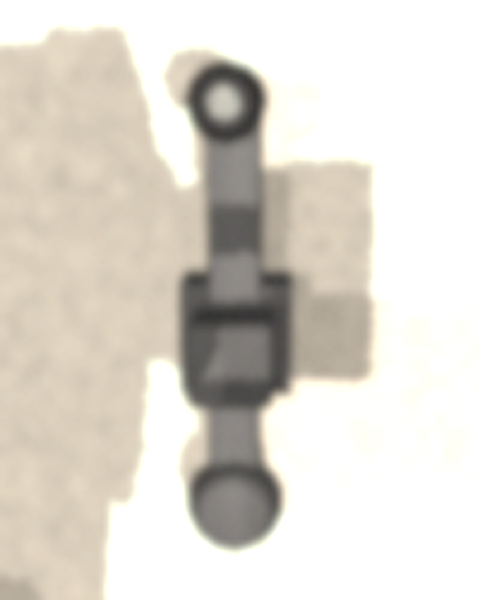

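```bash
python3 - <<'E'
from h import *
c=vision.camera_info("wrist");t=vision.camera_info("top")
g=lambda u,v:(195+u/4.8,90+v/4.8)
go(532,168,100,np.radians(-61))
f=vision.grab_frame("wrist")[:,:,::-1]
cv2.imwrite("pics/w4.png",f)
print("shift",cv2.phaseCorrelate(np.float32(cv2.imread("pics/w2.png")[90:215,195:295,1]),np.float32(f[90:215,195:295,1])))
k=ray(c,*g(226,100),84);b=ray(c,*g(234,350),66)
print("knob",k,"boss",b,np.hypot(*(k-b)[:2]),np.degrees(np.arctan2(*(k-b)[1::-1])))
print("knob2v",two([(c,*g(226,100)),(t,201,183.4)]),"boss2v",two([(c,*g(234,350)),(t,215.4,207.75)]))
E
```

```text
t 2.92 pos [534.4 150.3 205.9] rpy [ 3.14  -0.    -1.069] F [ 1.  -0.7  0.2] w 94.3
tool shift [-16.7  -6.4 105.9] rows 3 per row [-5.56 -2.13 35.3 ]
twist deg total -0.23
shift ((-1.5546871687119648, 1.7938075667337827), 0.592786266784668)
knob [595.0211436  203.71559913  84.        ] boss [537.17906709 171.77167742  66.        ] 66.07662180567584 28.910157099124824
knob2v [593.96325513 204.76009332  57.26479931] boss2v [533.02531424 170.54655884  45.39064078]
```

```bash
python3 - <<'E'
from h import *
go(533.5,169.5,34,np.radians(-61))
E
```

```text
t 2.97 pos [535.3 150.5 207.1] rpy [-3.141e+00 -1.000e-03 -1.069e+00] F [ 0.4  0.2 -0.4] w 93.9
tool shift [-17.5  -7.5 173.1] rows 5 per row [-3.5  -1.51 34.63]
twist deg total -0.25
```

send_rows:
  commands:
    - {"dx": -17.5, "dy": -7.5, "dz": 0, "twist": -0.2, "hand": 1}
    - {"dx": 0, "dy": 0, "dz": 30, "twist": 0, "hand": 1}
    - {"dx": 0, "dy": 0, "dz": 30, "twist": 0, "hand": 1}
    - {"dx": 0, "dy": 0, "dz": 30, "twist": 0, "hand": 1}
    - {"dx": 0, "dy": 0, "dz": 20, "twist": 0, "hand": 1}
    - {"dx": 0, "dy": 0, "dz": 0, "twist": 0, "hand": 1}
    - {"dx": 0, "dy": 0, "dz": 0, "twist": 0, "hand": 1}
    - {"dx": 0, "dy": 0, "dz": 0, "twist": 0, "hand": 1}
    - {"dx": 0, "dy": 0, "dz": 0, "twist": 0, "hand": 1}
    - {"dx": 0, "dy": 0, "dz": 0, "twist": 0, "hand": 1}

```text
t: 3.8
tool_pos: [533.5, 171.2, 97.5]
ee_rot: [-3.139, -0.001, -1.063]
contact_force: [0.2, -0.1, -0.7]
gripper_width: 94.1
```

```bash
python3 - <<'E'
from h import *
c=vision.camera_info("wrist");f=vision.grab_frame("wrist");np.savez("w5.npz",**c)
print(proj(c,[533.5,169.5,66]),proj(c,[594.7,203.4,84]))
cv2.imwrite("pics/w5.png",cv2.convertScaleAbs(f[:,:,::-1],alpha=1.5))
go(533.5,169.5,34,np.radians(-61))
E
```

```text
[258.77294278 200.54192883] [259.24142391 125.70871252]
t 3.85 pos [533.2 171.2  97.1] rpy [-3.140e+00 -1.000e-03 -1.063e+00] F [-0.8  0.1  0.6] w 94.0
tool shift [ 1.6  0.6 63.1] rows 2 per row [ 0.8   0.3  31.55]
twist deg total 0.09
```

View pics/w5.png

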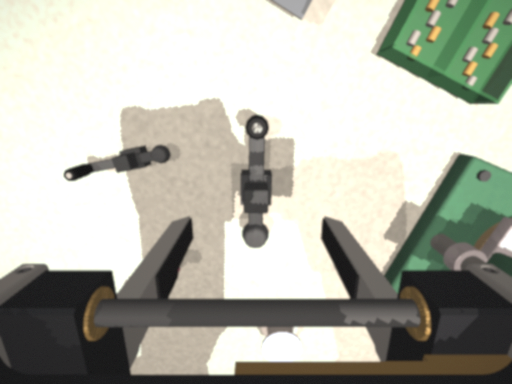

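Knob at (257,126) and boss at about (257,197), both close to prediction. Next I descend and grip.

send_rows:
  commands:
    - {"dx": 1, "dy": 0, "dz": 25, "twist": 0, "hand": 1}
    - {"dx": 0, "dy": 0, "dz": 25, "twist": 0, "hand": 0}
    - {"dx": 0, "dy": 0, "dz": 12, "twist": 0, "hand": 0}
    - {"dx": 0, "dy": 0, "dz": 0, "twist": 0, "hand": -1}
    - {"dx": 0, "dy": 0, "dz": 0, "twist": 0, "hand": -1}
    - {"dx": 0, "dy": 0, "dz": 0, "twist": 0, "hand": -1}
    - {"dx": 0, "dy": 0, "dz": 0, "twist": 0, "hand": -1}
    - {"dx": 0, "dy": 0, "dz": 0, "twist": 0, "hand": -1}
    - {"dx": 0, "dy": 0, "dz": 0, "twist": 0, "hand": -1}
    - {"dx": 0, "dy": 0, "dz": 0, "twist": 0, "hand": -1}
    - {"dx": 0, "dy": 0, "dz": 0, "twist": 0, "hand": -1}
    - {"dx": 0, "dy": 0, "dz": 0, "twist": 0, "hand": -1}
  force: 35

```text
t: 4.85
tool_pos: [532.9, 170.3, 33.8]
ee_rot: [-3.141, 0.0, -1.063]
contact_force: [-0.7, 1.1, 0.4]
gripper_width: 24.2
```

send_rows:
  commands:
    - {"dx": 0, "dy": 0, "dz": -20, "twist": 0, "hand": -1}
    - {"dx": 0, "dy": 0, "dz": -32, "twist": 0, "hand": -1}
    - {"dx": 0, "dy": 0, "dz": -32, "twist": 0, "hand": -1}
    - {"dx": 0, "dy": 0, "dz": -32, "twist": 0, "hand": -1}
    - {"dx": 0, "dy": 0, "dz": -32, "twist": 0, "hand": -1}
    - {"dx": 0, "dy": 0, "dz": -32, "twist": 0, "hand": -1}
    - {"dx": 10, "dy": 5, "dz": -5, "twist": 0, "hand": -1}
    - {"dx": 22, "dy": 12, "dz": 0, "twist": 0, "hand": -1}
    - {"dx": 22, "dy": 12, "dz": 0, "twist": 0, "hand": -1}
    - {"dx": 22, "dy": 12, "dz": 0, "twist": 0, "hand": -1}
    - {"dx": 22, "dy": 12, "dz": 0, "twist": 0, "hand": -1}
    - {"dx": 22, "dy": 12, "dz": 0, "twist": 0, "hand": -1}

```text
t: 5.85
tool_pos: [533.6, 31.9, 217.6]
ee_rot: [3.14, 0.001, -1.063]
contact_force: [-0.1, -0.7, -5.0]
gripper_width: 23.6
```

send_rows:
  commands:
    - {"dx": 22, "dy": 11, "dz": 0, "twist": 0, "hand": -1}
    - {"dx": 22, "dy": 11, "dz": 0, "twist": 0, "hand": -1}
    - {"dx": 22, "dy": 11, "dz": 0, "twist": 0, "hand": -1}
    - {"dx": 22, "dy": 11, "dz": 0, "twist": 0, "hand": -1}
    - {"dx": 22, "dy": 10, "dz": 0, "twist": 0, "hand": -1}
    - {"dx": 16, "dy": 10, "dz": 0, "twist": 0, "hand": -1}
    - {"dx": 0, "dy": 0, "dz": 0, "twist": 5.5, "hand": -1}
    - {"dx": 0, "dy": 0, "dz": 0, "twist": 0, "hand": -1}
    - {"dx": 0, "dy": 0, "dz": 0, "twist": 0, "hand": -1}
    - {"dx": 0, "dy": 0, "dz": 0, "twist": 0, "hand": -1}
    - {"dx": 0, "dy": 0, "dz": 0, "twist": 0, "hand": -1}
    - {"dx": 0, "dy": 0, "dz": 0, "twist": 0, "hand": -1}

```text
t: 6.85
tool_pos: [539.9, -106.9, 218.6]
ee_rot: [-3.142, 0.0, -1.157]
contact_force: [0.2, -1.1, -4.7]
gripper_width: 23.4
```

```bash
python3 - <<'E'
from h import *
go(540,-108,217,np.radians(-66.4))
c=vision.camera_info("wrist");f=vision.grab_frame("wrist");np.savez("w6.npz",**c)
print(proj(c,[590,-135.5,158]))
cv2.imwrite("pics/w6.png",f[:,:,::-1])
A=cv2.convertScaleAbs(f[80:280,150:400,::-1],alpha=1.5)
cv2.imwrite("pics/w6b.png",cv2.resize(A,(750,600),interpolation=cv2.INTER_CUBIC))
E
```

```text
t 6.85 pos [ 539.9 -106.9  218.6] rpy [-3.142  0.    -1.157] F [ 0.2 -1.1 -4.7] w 23.4
tool shift [1.  0.3 1.6] rows 1 per row [1.03 0.31 1.58]
twist deg total 0.14
[303.11374114 157.72210078]
```

View pics/w6b.png

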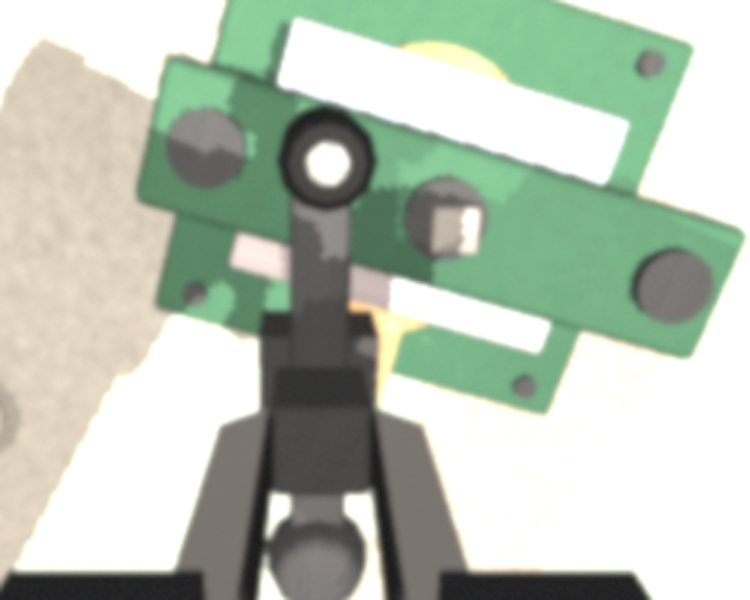

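The view shows the held crank with knob top at crop (327,162) and boss top at (323,450). The square's top centre is at (456,230), its edges in line with the crank's.

```bash
python3 - <<'E'
from h import *
c=dict(np.load("w6.npz"));p=np.array([539.9,-106.9,218.6]);w=-1.157
g=lambda u,v:(150+u/3,80+v/3)
tx=np.array([np.cos(w),np.sin(w)]);ty=np.array([np.sin(w),-np.cos(w)])
rel=lambda X:(np.round([(X[:2]-p[:2])@tx,(X[:2]-p[:2])@ty],2),X.round(1))
print("knob",rel(ray(c,*g(327,162),p[2]+50.2)))
print("boss",rel(ray(c,*g(323,450),p[2]+32.2)))
print("sq",rel(ray(c,*g(456,230),158)))
print("sqtop",rel(np.array([590.06,-135.8,0])))
print("cam centre",rel(-c["R"].T@c["t"]))
f=cv2.imread("pics/w6.png");G=f[:,:,1].astype(int);R=f[:,:,2].astype(int)
print((R-G)[146:168,290:314]);print(R[146:168,290:314])
E
```

```text
knob (array([  0.9 , -68.57]), array([603. , -80.1, 268.8]))
boss (array([0.26, 0.68]), array([ 539.4, -107.4,  250.8]))
sq (array([ 45.16, -35.45]), array([ 590.5, -134. ,  158. ]))
sqtop (array([ 46.63, -34.31]), array([ 590.1, -135.8,    0. ]))
cam centre (array([ -0.42, -83.61]), array([616.3, -72.9, 425.2]))
[[  1   1   2   2   2   3   2   3   3   2   3   2   3   2   3   3   3   2
    1  -3 -13 -27 -38 -40]
 [  2   2   3   3   3   3   3   4   3   3   4   3   3   4   3   3   3   3
    3   1  -6 -20 -32 -38]
 [  2   1   3   3   4   4   4   4   4   3   4   4   4   4   4   4   5   4
    4   2  -2 -13 -29 -36]
 [  1   2   3   3   4   5   5   5   6   6   6   5   6   6   5   5   3   4
    4   4   1  -9 -24 -35]
 [  1   1   3   3   5   6   6   7   7   6   6   6   7   6   4   3   2   2
    3   4   2  -5 -21 -34]
 [  1   2   2   3   4   6   6   7   7   6   6   6   7   6   5   3   2   2
    3   4   3  -3 -18 -32]
 [  2   2   2   3   5   6   7   6   7   7   7   6   6   6   5   4   4   4
    3   4   4  -2 -17 -31]
 [  2   2   2   4   5   5   6   7   7   7   7   7   6   5   5   4   5   5
    
[... 2960 characters left out ...]
57  63  82 108 123 127 126 122 118 114 113 116 136 164 181 185 181
  163 126  94  83  82  82]
 [ 53  54  60  79 105 118 119 115 113 110 106 106 118 145 169 180 182 177
  157 121  92  82  81  81]
 [ 52  52  57  73  95 105 104 101 100  99  97  99 115 141 159 166 167 162
  143 112  88  82  81  81]
 [ 52  52  53  64  78  85  85  86  88  88  88  90 101 119 131 135 136 132
  118  98  84  81  81  82]
 [ 51  51  52  55  62  68  74  80  83  84  84  84  88  95 100 101 102 100
   94  87  82  81  81  81]
 [ 52  51  52  53  56  65  74  80  83  84  84  83  84  84  84  84  84  84
   83  82  81  81  81  81]
 [ 51  51  51  54  60  69  76  81  82  82  82  83  82  82  81  82  81  82
   81  81  82  81  81  81]]
```

send_rows:
  commands:
    - {"dx": 0, "dy": 0, "dz": 0, "twist": 1, "hand": -1}
    - {"dx": 11.1, "dy": -9.3, "dz": 0, "twist": 0, "hand": -1}
    - {"dx": 11.1, "dy": -9.3, "dz": 0, "twist": 0, "hand": -1}
    - {"dx": 11.1, "dy": -9.3, "dz": 0, "twist": 0, "hand": -1}
    - {"dx": 11, "dy": -9.3, "dz": 0, "twist": 0, "hand": -1}
    - {"dx": 0, "dy": 0, "dz": 10, "twist": 0, "hand": -1}
    - {"dx": 0, "dy": 0, "dz": 8, "twist": 0, "hand": -1}
    - {"dx": 0, "dy": 0, "dz": 0, "twist": 0, "hand": -1}
    - {"dx": 0, "dy": 0, "dz": 0, "twist": 0, "hand": -1}
    - {"dx": 0, "dy": 0, "dz": 0, "twist": 0, "hand": -1}
    - {"dx": 0, "dy": 0, "dz": 0, "twist": 0, "hand": -1}
    - {"dx": 0, "dy": 0, "dz": 0, "twist": 0, "hand": -1}

```text
t: 7.9
tool_pos: [591.3, -134.0, 201.2]
ee_rot: [-3.141, -0.0, -1.176]
contact_force: [-0.4, -0.4, -4.4]
gripper_width: 22.9
```

```bash
python3 - <<'E'
from h import *
go(589,-135,194)
f=vision.grab_frame("side");c=vision.camera_info("side")
u,v=proj(c,[590,-135.5,165]).astype(int);print(u,v)
A=f[v-50:v+40,u-60:u+60,::-1]
cv2.imwrite("pics/s1.png",cv2.convertScaleAbs(cv2.resize(A,(800,600),interpolation=cv2.INTER_CUBIC),alpha=1.5))
E
```

```text
t 7.9 pos [ 591.3 -134.   201.2] rpy [-3.141 -0.    -1.176] F [-0.4 -0.4 -4.4] w 22.9
tool shift [-0.   2.5  7.2] rows 1 per row [-0.01  2.5   7.2 ]
310 249
```

View pics/s1.png

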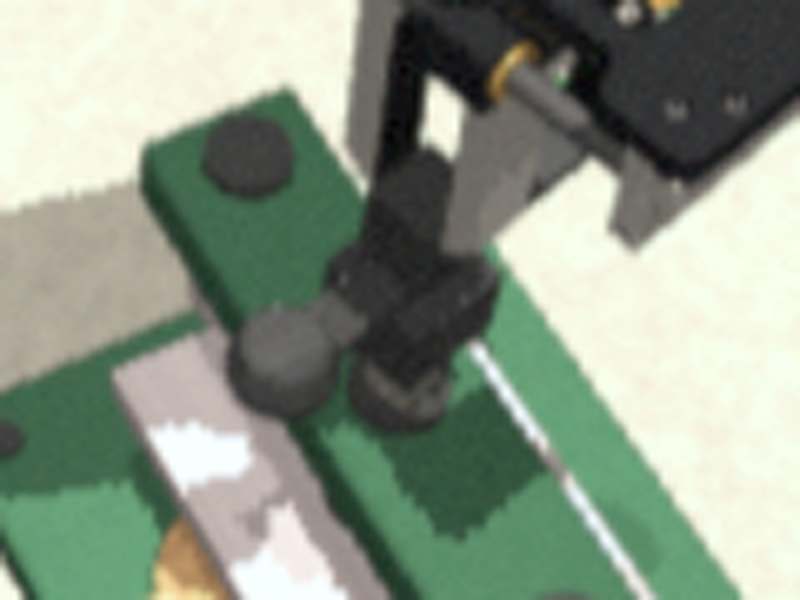

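The hub hangs over the collar at about (400,390) with the square hidden beneath it, roughly centred. Next I lower in small steps, watching the force.

send_rows:
  commands:
    - {"dx": 0, "dy": 0, "dz": 4, "twist": 0, "hand": -1}
    - {"dx": 0, "dy": 0, "dz": 4, "twist": 0, "hand": -1}
    - {"dx": 0, "dy": 0, "dz": 1, "twist": 0, "hand": -1}
    - {"dx": 0, "dy": 0, "dz": 1, "twist": 0, "hand": -1}
    - {"dx": 0, "dy": 0, "dz": 0.5, "twist": 0, "hand": -1}
    - {"dx": 0, "dy": 0, "dz": 0, "twist": 0, "hand": -1}
    - {"dx": 0, "dy": 0, "dz": 0, "twist": 0, "hand": -1}
    - {"dx": 0, "dy": 0, "dz": 0, "twist": 0, "hand": -1}

```text
t: 8.62
tool_pos: [591.2, -134.3, 190.1]
ee_rot: [3.141, -0.0, -1.176]
contact_force: [0.5, -2.3, -6.0]
gripper_width: 23.0
```

send_rows:
  commands:
    - {"dx": 0, "dy": 0, "dz": 1, "twist": 0, "hand": -1}
    - {"dx": 0, "dy": 0, "dz": 1, "twist": 0, "hand": -1}
    - {"dx": 0, "dy": 0, "dz": 0, "twist": 0, "hand": -1}
    - {"dx": 0, "dy": 0, "dz": 0, "twist": 0, "hand": -1}

```text
t: 8.95
tool_pos: [591.2, -134.2, 188.1]
ee_rot: [3.141, 0.0, -1.176]
contact_force: [0.3, -2.1, -6.2]
gripper_width: 23.5
```

send_rows:
  commands:
    - {"dx": 0.5, "dy": 0.2, "dz": 2, "twist": 0, "hand": -1}
    - {"dx": 0, "dy": 0, "dz": 2, "twist": 0, "hand": -1}
    - {"dx": 0, "dy": 0, "dz": 2, "twist": 0, "hand": -1}
    - {"dx": 0, "dy": 0, "dz": 0, "twist": 0, "hand": -1}
    - {"dx": 0, "dy": 0, "dz": 0, "twist": 0, "hand": -1}

```text
t: 9.37
tool_pos: [591.1, -134.6, 181.9]
ee_rot: [3.141, 0.0, -1.176]
contact_force: [0.5, -0.7, -5.9]
gripper_width: 23.1
```

send_rows:
  commands:
    - {"dx": 0, "dy": 0, "dz": 2, "twist": 0, "hand": -1}
    - {"dx": 0, "dy": 0, "dz": 2, "twist": 0, "hand": -1}
    - {"dx": 0, "dy": 0, "dz": 2, "twist": 0, "hand": -1}
    - {"dx": 0, "dy": 0, "dz": 2, "twist": 0, "hand": -1}
    - {"dx": 0, "dy": 0, "dz": 1.5, "twist": 0, "hand": -1}
    - {"dx": 0, "dy": 0, "dz": 0, "twist": 0, "hand": -1}
    - {"dx": 0, "dy": 0, "dz": 0, "twist": 0, "hand": -1}

```text
t: 9.95
tool_pos: [591.2, -134.7, 172.5]
ee_rot: [3.141, 0.0, -1.176]
contact_force: [1.0, 0.2, -4.7]
gripper_width: 22.9
```

send_rows:
  commands:
    - {"dx": 0, "dy": 0, "dz": 1, "twist": 0, "hand": -1}
    - {"dx": 0, "dy": 0, "dz": 0.5, "twist": 0, "hand": -1}
    - {"dx": 0, "dy": 0, "dz": 0.5, "twist": 0, "hand": -1}
    - {"dx": 0, "dy": 0, "dz": 0, "twist": 0, "hand": -1}
    - {"dx": 0, "dy": 0, "dz": 0, "twist": 0, "hand": -1}

```text
t: 10.37
tool_pos: [591.3, -134.6, 170.6]
ee_rot: [-3.142, 0.0, -1.176]
contact_force: [0.5, 0.1, -5.5]
gripper_width: 23.2
```

send_rows:
  commands:
    - {"dx": 0, "dy": 0, "dz": 0.5, "twist": 0, "hand": -1}
    - {"dx": 0, "dy": 0, "dz": 0.3, "twist": 0, "hand": -1}
    - {"dx": 0, "dy": 0, "dz": 0, "twist": 0, "hand": -1}
    - {"dx": 0, "dy": 0, "dz": 0, "twist": 0, "hand": -1}
    - {"dx": 0, "dy": 0, "dz": 0, "twist": 0, "hand": 0}
    - {"dx": 0, "dy": 0, "dz": 0, "twist": 0, "hand": 0}
    - {"dx": 0, "dy": 0, "dz": 0, "twist": 0, "hand": 0}
    - {"dx": 0, "dy": 0, "dz": 0, "twist": 0, "hand": 0}

```text
t: 11.03
tool_pos: [591.4, -134.6, 170.2]
ee_rot: [-3.141, -0.0, -1.176]
contact_force: [0.8, -1.1, -0.3]
gripper_width: 45.4
```

send_rows:
  commands:
    - {"dx": 0, "dy": 0, "dz": -20, "twist": 0, "hand": 0}
    - {"dx": 0, "dy": 0, "dz": -30, "twist": 0, "hand": 0}
    - {"dx": 0, "dy": 0, "dz": -25, "twist": 0, "hand": 0}
    - {"dx": 0, "dy": 0, "dz": 0, "twist": 0, "hand": 0}
    - {"dx": 0, "dy": 0, "dz": 0, "twist": 0, "hand": 0}
    - {"dx": 0, "dy": 0, "dz": 0, "twist": 0, "hand": 0}
    - {"dx": 0, "dy": 0, "dz": 0, "twist": 0, "hand": 0}
    - {"dx": 0, "dy": 0, "dz": 0, "twist": 0, "hand": 0}

```text
t: 11.7
tool_pos: [590.7, -134.6, 243.8]
ee_rot: [3.14, 0.001, -1.176]
contact_force: [-0.6, -0.3, 0.7]
gripper_width: 47.4
```

```bash
python3 - <<'E'
from h import *
a=np.radians(22.3)
go(590.3+70*np.cos(a),-135.2+70*np.sin(a),245)
c=vision.camera_info("wrist");f=vision.grab_frame("wrist");np.savez("w7.npz",**c)
print(proj(c,[590.3+70*np.cos(a),-135.2+70*np.sin(a),220]))
cv2.imwrite("pics/w7.png",f[:,:,::-1])
A=cv2.convertScaleAbs(f[80:280,150:400,::-1],alpha=1.5)
cv2.imwrite("pics/w7b.png",cv2.resize(A,(750,600),interpolation=cv2.INTER_CUBIC))
E
```

```text
t 11.7 pos [ 590.7 -134.6  243.8] rpy [ 3.140e+00  1.000e-03 -1.176e+00] F [-0.6 -0.3  0.7] w 47.4
tool shift [  0.8 -69.4  -1.2] rows 2 per row [  0.4  -34.69  -0.61]
[258.08651126 124.46011883]
```

View pics/w7b.png

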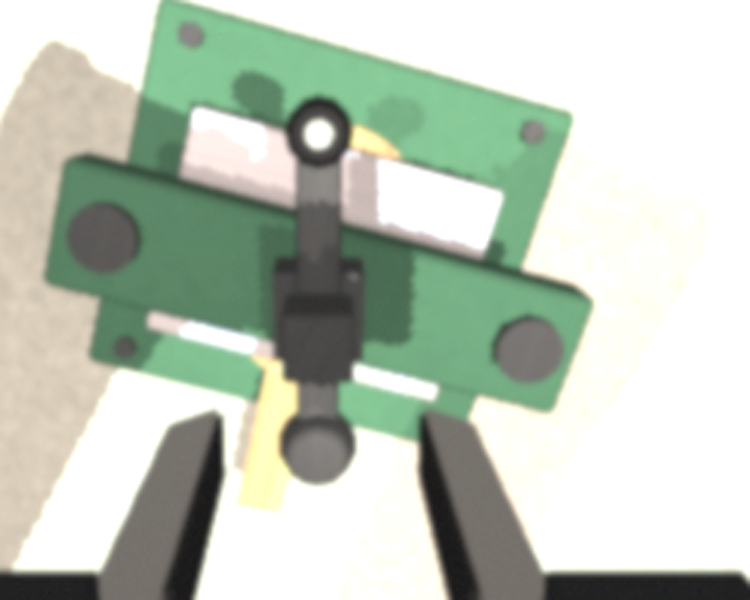

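Knob top at (319,132), within 2 px of prediction, and the crank sits upright on the screw. Next I go to the knob and grip it.

send_rows:
  commands:
    - {"dx": 0, "dy": -23, "dz": 0, "twist": 0, "hand": 0}
    - {"dx": 0, "dy": -23, "dz": 0, "twist": 0, "hand": 0}
    - {"dx": 0, "dy": -23.4, "dz": 0, "twist": 0, "hand": 0}
    - {"dx": 0, "dy": 0, "dz": 0, "twist": 0, "hand": 0}
    - {"dx": 0, "dy": 0, "dz": 14, "twist": 0, "hand": 0}
    - {"dx": 0, "dy": 0, "dz": 14, "twist": 0, "hand": 0}
    - {"dx": 0, "dy": 0, "dz": 14, "twist": 0, "hand": 0}
    - {"dx": 0, "dy": 0, "dz": 14, "twist": 0, "hand": 0}
    - {"dx": 0, "dy": 0, "dz": 0, "twist": 0, "hand": 0}
    - {"dx": 0, "dy": 0, "dz": 0, "twist": 0, "hand": 0}

```text
t: 12.58
tool_pos: [654.7, -108.1, 188.2]
ee_rot: [3.14, 0.001, -1.176]
contact_force: [0.3, -0.3, 0.9]
gripper_width: 46.8
```

send_rows:
  commands:
    - {"dx": 0, "dy": 0, "dz": 0, "twist": 0, "hand": -1}
    - {"dx": 0, "dy": 0, "dz": 0, "twist": 0, "hand": -1}
    - {"dx": 0, "dy": 0, "dz": 0, "twist": 0, "hand": -1}
    - {"dx": 0, "dy": 0, "dz": 0, "twist": 0, "hand": -1}
    - {"dx": 0, "dy": 0, "dz": 0, "twist": 0, "hand": -1}
    - {"dx": 0, "dy": 0, "dz": 0, "twist": 0, "hand": -1}
    - {"dx": 0, "dy": 0, "dz": 0, "twist": 0, "hand": -1}
    - {"dx": 0, "dy": 0, "dz": 0, "twist": 0, "hand": -1}
  force: 20

```text
t: 13.25
tool_pos: [655.5, -107.9, 189.1]
ee_rot: [-3.141, -0.0, -1.176]
contact_force: [1.5, -0.5, 0.5]
gripper_width: 16.0
```

send_rows:
  commands:
    - {"dx": 0, "dy": 0, "dz": 0, "twist": 0, "hand": -1}
    - {"dx": 0, "dy": 0, "dz": 0, "twist": 0, "hand": -1}

```text
t: 13.42
tool_pos: [655.5, -107.9, 189.0]
ee_rot: [-3.141, -0.0, -1.176]
contact_force: [1.8, 0.2, 2.5]
gripper_width: 15.7
```

```bash
python3 - <<'E'
from h import *
go(654.7,-108,188)
c=vision.camera_info("wrist");f=vision.grab_frame("wrist")
a=np.radians(22.3);print(proj(c,[590.3+70*np.cos(a),-135.2+70*np.sin(a),220]))
A=cv2.convertScaleAbs(f[130:330,132:382,::-1],alpha=1.5)
cv2.imwrite("pics/w8b.png",cv2.resize(A,(750,600),interpolation=cv2.INTER_CUBIC))
E
```

```text
t 13.42 pos [ 655.5 -107.9  189. ] rpy [-3.141 -0.    -1.176] F [1.8 0.2 2.5] w 15.7
tool shift [-0.2  0.8  1. ] rows 1 per row [-0.22  0.79  1.04]
[257.97559649 229.28334042]
```

View pics/w8b.png

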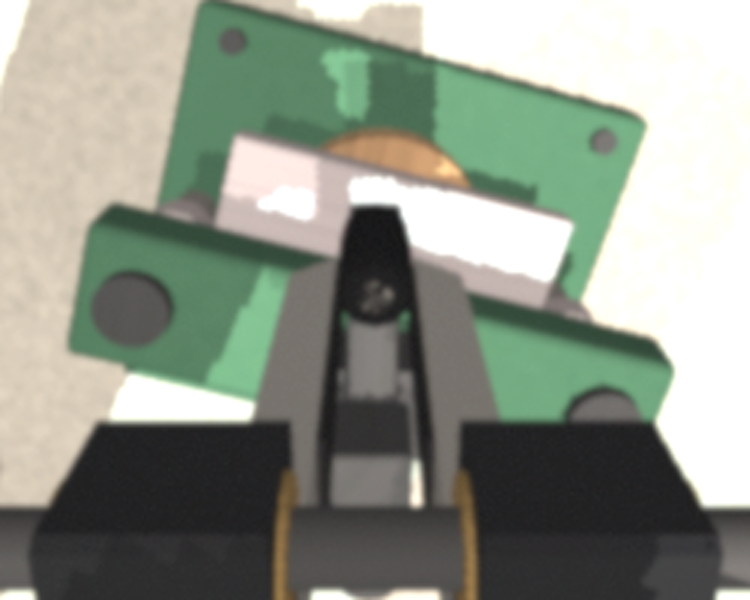

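The knob is between the pads at (375,300), where predicted, though the width reads 16 mm. I try a small turn first.

send_rows:
  commands:
    - {"dx": 12.16, "dy": 1.06, "dz": 0, "twist": 0, "hand": -1}
    - {"dx": 11.79, "dy": 3.16, "dz": 0, "twist": 0, "hand": -1}
    - {"dx": 11.06, "dy": 5.16, "dz": 0, "twist": 0, "hand": -1}
    - {"dx": 0, "dy": 0, "dz": 0, "twist": 0, "hand": -1}
    - {"dx": 0, "dy": 0, "dz": 0, "twist": 0, "hand": -1}

```text
t: 13.88
tool_pos: [660.1, -145.9, 188.8]
ee_rot: [3.142, -0.001, -1.179]
contact_force: [2.3, -0.8, 2.9]
gripper_width: 15.6
```

send_rows:
  commands:
    - {"dx": 9.99, "dy": 7.0, "dz": 0, "twist": 0, "hand": -1}
    - {"dx": 8.63, "dy": 8.63, "dz": 0, "twist": 0, "hand": -1}
    - {"dx": 7.0, "dy": 9.99, "dz": 0, "twist": 0, "hand": -1}
    - {"dx": 5.16, "dy": 11.06, "dz": 0, "twist": 0, "hand": -1}
    - {"dx": 3.16, "dy": 11.79, "dz": 0, "twist": 0, "hand": -1}
    - {"dx": 1.06, "dy": 12.16, "dz": 0, "twist": 0, "hand": -1}

```text
t: 14.38
tool_pos: [616.3, -200.2, 188.6]
ee_rot: [3.141, 0.001, -1.177]
contact_force: [2.3, 4.3, -1.1]
gripper_width: 15.8
```

```bash
cat >> h.py <<'E'
C=np.array([590.5,-135.0])
def st(n=6):
    F=[];P=[]
    for i in range(n):
        vision.grab_frame("top");o=sensors.get_obs();F.append(o["contact_force"]);P.append(o["tool_pos"])
    F=np.mean(F,0);P=np.mean(P,0);r=P[:2]-C;R=np.hypot(*r);r/=R;tg=np.array([r[1],-r[0]])
    print("t",round(o["t"],2),"P",P.round(1),"R",R.round(1),"ang",np.degrees(np.arctan2(r[1],r[0])).round(1),"resist",(-F[:2]@tg).round(2),"radial",(F[:2]@r).round(2),"Fz",F[2].round(1),"M",o["moment"].round(2),"w",round(o["gripper_width"],1))
E
python3 - <<'E'
from h import *
st()
c=vision.camera_info("wrist");f=vision.grab_frame("wrist")
A=cv2.convertScaleAbs(f[130:330,132:382,::-1],alpha=1.5)
B=cv2.convertScaleAbs(vision.grab_frame("side")[190:290,250:375,::-1],alpha=1.5)
cv2.imwrite("pics/w9b.png",np.hstack([cv2.resize(A,(400,320)),cv2.resize(B,(400,320),interpolation=cv2.INTER_CUBIC)]))
E
```

```text
t 14.68 P [ 616.2 -200.2  188.7] R 70.1 ang -68.5 resist 0.24 radial -1.44 Fz -1.0 M [0.1  0.1  0.04] w 15.5
```

View pics/w9b.png

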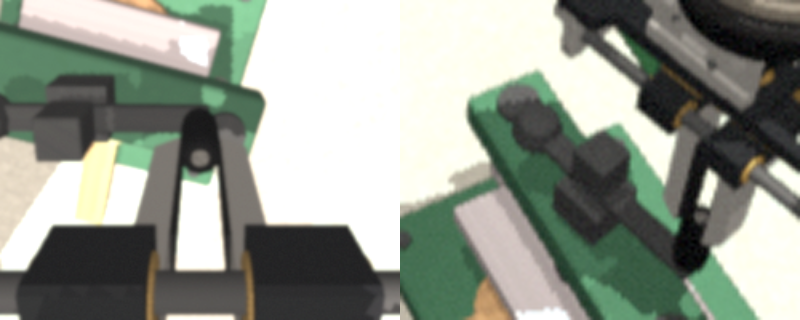

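The side view shows the crank turned 90° with its hub down on the collar. The drag in motion is about 3.7 N, as expected. I wind on to one full turn.

send_rows:
  commands:
    - {"dx": -1.06, "dy": 12.16, "dz": 0, "twist": 0, "hand": -1}
    - {"dx": -3.16, "dy": 11.79, "dz": 0, "twist": 0, "hand": -1}
    - {"dx": -5.16, "dy": 11.06, "dz": 0, "twist": 0, "hand": -1}
    - {"dx": -7, "dy": 9.99, "dz": 0, "twist": 0, "hand": -1}
    - {"dx": -8.63, "dy": 8.63, "dz": 0, "twist": 0, "hand": -1}
    - {"dx": -9.99, "dy": 7, "dz": 0, "twist": 0, "hand": -1}
    - {"dx": -11.06, "dy": 5.16, "dz": 0, "twist": 0, "hand": -1}
    - {"dx": -11.79, "dy": 3.16, "dz": 0, "twist": 0, "hand": -1}
    - {"dx": -12.16, "dy": 1.06, "dz": 0, "twist": 0, "hand": -1}

```text
t: 15.53
tool_pos: [525.7, -161.5, 189.1]
ee_rot: [-3.141, -0.001, -1.177]
contact_force: [4.4, -2.0, -1.3]
gripper_width: 15.1
```

send_rows:
  commands:
    - {"dx": -12.16, "dy": -1.06, "dz": 0, "twist": 0, "hand": -1}
    - {"dx": -11.79, "dy": -3.16, "dz": 0, "twist": 0, "hand": -1}
    - {"dx": -11.06, "dy": -5.16, "dz": 0, "twist": 0, "hand": -1}
    - {"dx": -9.99, "dy": -7, "dz": 0, "twist": 0, "hand": -1}
    - {"dx": -8.63, "dy": -8.63, "dz": 0, "twist": 0, "hand": -1}
    - {"dx": -7, "dy": -9.99, "dz": 0, "twist": 0, "hand": -1}
    - {"dx": -5.16, "dy": -11.06, "dz": 0, "twist": 0, "hand": -1}
    - {"dx": -3.16, "dy": -11.79, "dz": 0, "twist": 0, "hand": -1}
    - {"dx": -1.06, "dy": -12.16, "dz": 0, "twist": 0, "hand": -1}

```text
t: 16.28
tool_pos: [564.5, -68.4, 188.8]
ee_rot: [3.141, 0.001, -1.175]
contact_force: [-3.8, -0.4, 4.4]
gripper_width: 15.5
```

```bash
python3 -c "
from h import *
st(1)"
```

```text
t 16.33 P [566.4 -67.4 188.7] R 71.7 ang 109.6 resist 0.58 radial 2.0 Fz 3.6 M [-0.09  0.52  0.04] w 15.4
```

send_rows:
  commands:
    - {"dx": 1.06, "dy": -12.16, "dz": 0, "twist": 0, "hand": -1}
    - {"dx": 3.16, "dy": -11.79, "dz": 0, "twist": 0, "hand": -1}
    - {"dx": 5.16, "dy": -11.06, "dz": 0, "twist": 0, "hand": -1}
    - {"dx": 7, "dy": -9.99, "dz": 0, "twist": 0, "hand": -1}
    - {"dx": 8.63, "dy": -8.63, "dz": 0, "twist": 0, "hand": -1}
    - {"dx": 9.99, "dy": -7, "dz": 0, "twist": 0, "hand": -1}
    - {"dx": 11.06, "dy": -5.16, "dz": 0, "twist": 0, "hand": -1}
    - {"dx": 11.79, "dy": -3.16, "dz": 0, "twist": 0, "hand": -1}
    - {"dx": 12.16, "dy": -1.06, "dz": 0, "twist": 0, "hand": -1}

```text
t: 17.08
tool_pos: [656.6, -107.7, 188.8]
ee_rot: [-3.141, 0.001, -1.175]
contact_force: [0.1, 3.2, 3.9]
gripper_width: 15.2
```

send_rows:
  commands:
    - {"dx": 12.16, "dy": 1.06, "dz": 0, "twist": 0, "hand": -1}
    - {"dx": 11.79, "dy": 3.16, "dz": 0, "twist": 0, "hand": -1}
    - {"dx": 11.06, "dy": 5.16, "dz": 0, "twist": 0, "hand": -1}
    - {"dx": 9.99, "dy": 7, "dz": 0, "twist": 0, "hand": -1}
    - {"dx": 8.63, "dy": 8.63, "dz": 0, "twist": 0, "hand": -1}
    - {"dx": 7, "dy": 9.99, "dz": 0, "twist": 0, "hand": -1}

```text
t: 17.58
tool_pos: [645.7, -179.0, 188.8]
ee_rot: [3.142, -0.0, -1.177]
contact_force: [1.6, 3.1, 2.7]
gripper_width: 15.3
```

send_rows:
  commands:
    - {"dx": 5.16, "dy": 11.06, "dz": 0, "twist": 0, "hand": -1}
    - {"dx": 3.16, "dy": 11.79, "dz": 0, "twist": 0, "hand": -1}

```text
t: 17.75
tool_pos: [627.2, -195.1, 188.8]
ee_rot: [3.141, 0.0, -1.177]
contact_force: [1.6, 2.9, 2.0]
gripper_width: 15.5
```

send_rows:
  commands:
    - {"dx": 1.06, "dy": 12.16, "dz": 0, "twist": 0, "hand": -1}
    - {"dx": -1.06, "dy": 12.16, "dz": 0, "twist": 0, "hand": -1}

```text
t: 17.92
tool_pos: [604.6, -203.8, 188.7]
ee_rot: [3.141, 0.0, -1.177]
contact_force: [2.7, 3.7, 0.3]
gripper_width: 15.0
```

send_rows:
  commands:
    - {"dx": -3.16, "dy": 11.79, "dz": 0, "twist": 0, "hand": -1}
    - {"dx": -5.16, "dy": 11.06, "dz": 0, "twist": 0, "hand": -1}

```text
t: 18.08
tool_pos: [580.2, -204.5, 188.7]
ee_rot: [3.142, 0.0, -1.176]
contact_force: [3.7, 3.3, -0.3]
gripper_width: 14.9
```

send_rows:
  commands:
    - {"dx": -7, "dy": 9.99, "dz": 0, "twist": 0, "hand": -1}
    - {"dx": -8.63, "dy": 8.63, "dz": 0, "twist": 0, "hand": -1}

```text
t: 18.25
tool_pos: [557.0, -197.1, 188.6]
ee_rot: [-3.141, 0.0, -1.176]
contact_force: [5.9, 4.0, -2.7]
gripper_width: 15.2
```

send_rows:
  commands:
    - {"dx": -9.99, "dy": 7, "dz": 0, "twist": 0, "hand": -1}
    - {"dx": -11.06, "dy": 5.16, "dz": 0, "twist": 0, "hand": -1}

```text
t: 18.42
tool_pos: [537.9, -182.2, 188.7]
ee_rot: [-3.141, -0.0, -1.176]
contact_force: [7.2, 1.8, -3.8]
gripper_width: 15.7
```

send_rows:
  commands:
    - {"dx": -11.79, "dy": 3.16, "dz": 0, "twist": 0, "hand": -1}
    - {"dx": -12.16, "dy": 1.06, "dz": 0, "twist": 0, "hand": -1}

```text
t: 18.58
tool_pos: [524.9, -162.0, 188.8]
ee_rot: [-3.141, -0.001, -1.177]
contact_force: [6.3, 0.4, -3.4]
gripper_width: 15.6
```

send_rows:
  commands:
    - {"dx": -12.16, "dy": -1.06, "dz": 0, "twist": 0, "hand": -1}
    - {"dx": -11.79, "dy": -3.16, "dz": 0, "twist": 0, "hand": -1}

```text
t: 18.75
tool_pos: [519.6, -138.6, 188.9]
ee_rot: [-3.141, -0.002, -1.177]
contact_force: [6.0, -2.9, -2.5]
gripper_width: 15.4
```

send_rows:
  commands:
    - {"dx": -11.06, "dy": -5.16, "dz": 0, "twist": 0, "hand": -1}
    - {"dx": -9.99, "dy": -7, "dz": 0, "twist": 0, "hand": -1}

```text
t: 18.92
tool_pos: [522.7, -114.4, 188.9]
ee_rot: [3.141, -0.001, -1.177]
contact_force: [0.8, -3.5, 1.2]
gripper_width: 15.0
```

send_rows:
  commands:
    - {"dx": -8.63, "dy": -8.63, "dz": 0, "twist": 0, "hand": -1}
    - {"dx": -7, "dy": -9.99, "dz": 0, "twist": 0, "hand": -1}

```text
t: 19.08
tool_pos: [534.4, -91.6, 188.9]
ee_rot: [3.14, 0.0, -1.176]
contact_force: [-3.2, -1.0, 5.1]
gripper_width: 15.2
```

send_rows:
  commands:
    - {"dx": -5.16, "dy": -11.06, "dz": 0, "twist": 0, "hand": -1}
    - {"dx": -3.16, "dy": -11.79, "dz": 0, "twist": 0, "hand": -1}

```text
t: 19.25
tool_pos: [552.9, -74.3, 188.8]
ee_rot: [3.141, 0.001, -1.175]
contact_force: [-3.8, 0.4, 4.6]
gripper_width: 15.2
```

send_rows:
  commands:
    - {"dx": -1.06, "dy": -12.16, "dz": 0, "twist": 0, "hand": -1}
    - {"dx": 1.06, "dy": -12.16, "dz": 0, "twist": 0, "hand": -1}

```text
t: 19.42
tool_pos: [575.8, -64.7, 188.8]
ee_rot: [3.141, 0.001, -1.175]
contact_force: [-3.9, 1.6, 5.0]
gripper_width: 15.4
```

send_rows:
  commands:
    - {"dx": 3.16, "dy": -11.79, "dz": 0, "twist": 0, "hand": -1}
    - {"dx": 5.16, "dy": -11.06, "dz": 0, "twist": 0, "hand": -1}

```text
t: 19.58
tool_pos: [600.4, -63.6, 188.7]
ee_rot: [3.141, 0.001, -1.175]
contact_force: [-2.2, 1.1, 4.4]
gripper_width: 15.1
```

send_rows:
  commands:
    - {"dx": 7, "dy": -9.99, "dz": 0, "twist": 0, "hand": -1}
    - {"dx": 8.63, "dy": -8.63, "dz": 0, "twist": 0, "hand": -1}

```text
t: 19.75
tool_pos: [623.8, -70.8, 188.6]
ee_rot: [3.141, 0.002, -1.175]
contact_force: [-2.7, 1.6, 4.6]
gripper_width: 15.6
```

send_rows:
  commands:
    - {"dx": 9.99, "dy": -7, "dz": 0, "twist": 0, "hand": -1}
    - {"dx": 11.06, "dy": -5.16, "dz": 0, "twist": 0, "hand": -1}

```text
t: 19.92
tool_pos: [643.3, -85.7, 188.6]
ee_rot: [-3.141, 0.002, -1.175]
contact_force: [-2.5, 4.0, 4.5]
gripper_width: 14.8
```

send_rows:
  commands:
    - {"dx": 11.79, "dy": -3.16, "dz": 0, "twist": 0, "hand": -1}

```text
t: 20.0
tool_pos: [650.8, -95.6, 188.7]
ee_rot: [-3.141, 0.002, -1.175]
contact_force: [-3.0, 6.1, 5.1]
gripper_width: 15.3
```

send_rows:
  commands:
    - {"dx": 7.3, "dy": -0.9, "dz": 0, "twist": 0, "hand": -1}

```text
t: 20.08
tool_pos: [654.7, -102.8, 188.7]
ee_rot: [-3.141, 0.001, -1.176]
contact_force: [-1.7, 6.6, 6.2]
gripper_width: 15.2
```

```bash
python3 -c "
from h import *
st(6);st(6)"
```

```text
t 20.38 P [ 654.5 -103.2  188.9] R 71.5 ang 26.4 resist 3.04 radial 2.59 Fz 5.3 M [ 0.98 -0.53  0.07] w 15.2
t 20.68 P [ 654.  -103.   189.1] R 71.1 ang 26.7 resist 2.5 radial 3.83 Fz 5.3 M [ 1.02 -0.69 -0.  ] w 15.0
```

send_rows:
  commands:
    - {"dx": 3.7, "dy": -0.2, "dz": 0, "twist": 0, "hand": -1}

```text
t: 20.77
tool_pos: [655.3, -105.4, 189.2]
ee_rot: [-3.141, 0.001, -1.175]
contact_force: [1.2, 7.2, 6.5]
gripper_width: 15.0
```

send_rows:
  commands:
    - {"dx": 3.7, "dy": 0, "dz": 0, "twist": 0, "hand": -1}

```text
t: 20.85
tool_pos: [656.7, -108.9, 189.1]
ee_rot: [-3.141, 0.001, -1.175]
contact_force: [0.6, 8.4, 5.6]
gripper_width: 15.1
```

send_rows:
  commands:
    - {"dx": 2.4, "dy": 0.1, "dz": 0, "twist": 0, "hand": -1}

```text
t: 20.93
tool_pos: [657.6, -111.3, 189.1]
ee_rot: [-3.141, 0.001, -1.175]
contact_force: [-0.2, 8.9, 5.7]
gripper_width: 15.3
```

```bash
python3 -c "
from h import *
st(2);st(6)"
```

```text
t 21.03 P [ 657.7 -111.6  189.1] R 71.2 ang 19.2 resist 6.51 radial 3.34 Fz 5.8 M [ 1.95 -0.22 -0.02] w 14.9
t 21.33 P [ 657.6 -111.3  189.1] R 71.2 ang 19.4 resist 5.85 radial 3.59 Fz 5.7 M [ 1.73 -0.25  0.01] w 15.3
```

The moving resistance is 8.5 N, about 5.3 N above the drag. I release and rise.

send_rows:
  commands:
    - {"dx": 0, "dy": 0, "dz": 0, "twist": 0, "hand": 0}
    - {"dx": 0, "dy": 0, "dz": 0, "twist": 0, "hand": 0}
    - {"dx": 0, "dy": 0, "dz": 0, "twist": 0, "hand": 0}
    - {"dx": 0, "dy": 0, "dz": 0, "twist": 0, "hand": 0}
    - {"dx": 0, "dy": 0, "dz": 0, "twist": 0, "hand": 0}
    - {"dx": 0, "dy": 0, "dz": -10, "twist": 0, "hand": 0}
    - {"dx": 0, "dy": 0, "dz": -25, "twist": 0, "hand": 0}
    - {"dx": 0, "dy": 0, "dz": -25, "twist": 0, "hand": 0}
    - {"dx": 0, "dy": 0, "dz": -25, "twist": 0, "hand": 0}
    - {"dx": 0, "dy": 0, "dz": 0, "twist": 0, "hand": 0}
    - {"dx": 0, "dy": 0, "dz": 0, "twist": 0, "hand": 0}
    - {"dx": 0, "dy": 0, "dz": 0, "twist": 0, "hand": 0}

```text
t: 22.33
tool_pos: [657.0, -112.8, 273.8]
ee_rot: [3.141, -0.0, -1.176]
contact_force: [0.4, 0.2, -0.7]
gripper_width: 46.6
```

```bash
python3 - <<'E'
from h import *
go(657,-111,275)
c=vision.camera_info("wrist");f=vision.grab_frame("wrist");f2=vision.grab_frame("wrist")
cv2.imwrite("pics/w10.png",f[:,:,::-1])
G=cv2.cvtColor(f,cv2.COLOR_RGB2GRAY)
print("frame diff",np.abs(f.astype(int)-f2).max())
for a in (12,16,19,22,26,32,40):
    a=np.radians(a);u,v=proj(c,[590.5+70*np.cos(a),-135+70*np.sin(a),220]);print(np.degrees(a).round(),u.round(1),v.round(1))
v0=int(v)
g=cv2.GaussianBlur(G,(3,3),0)
m=(g<22).astype(np.uint8);m[290:]=0
n,l,s,ce=cv2.connectedComponentsWithStats(m)
print([(s[i].tolist(),ce[i].round(1).tolist()) for i in range(1,n) if s[i,4]>60])
E
```

```text
t 22.33 pos [ 657.  -112.8  273.8] rpy [ 3.141 -0.    -1.176] F [ 0.4  0.2 -0.7] w 46.6
tool shift [-1.6 -0.7 -1.2] rows 1 per row [-1.61 -0.72 -1.16]
frame diff 52
12.0 264.8 193.3
16.0 260.1 192.6
19.0 256.5 192.3
22.0 252.9 192.2
26.0 248.1 192.3
32.0 241.0 193.1
40.0 231.7 195.2
[([420, 146, 29, 67, 186], [434.0, 178.3]), ([234, 177, 13, 16, 116], [240.6, 183.4]), ([18, 219, 20, 13, 117], [27.3, 225.0]), ([292, 229, 15, 59, 242], [299.1, 259.3]), ([208, 230, 15, 59, 231], [214.3, 259.4])]
```

send_rows:
  commands:
    - {"dx": 0, "dy": 0, "dz": -5, "twist": 0, "hand": 0}
    - {"dx": 0, "dy": 0, "dz": 0, "twist": 0, "hand": 0}
    - {"dx": 0, "dy": 0, "dz": 0, "twist": 0, "hand": 0}
    - {"dx": 0, "dy": 0, "dz": 0, "twist": 0, "hand": 0}
    - {"dx": 0, "dy": 0, "dz": 0, "twist": 0, "hand": 0}
    - {"dx": 0, "dy": 0, "dz": 0, "twist": 0, "hand": 0}

```text
t: 22.93
tool_pos: [657.1, -112.5, 278.7]
ee_rot: [3.141, 0.0, -1.176]
contact_force: [0.1, 1.1, -0.8]
gripper_width: 47.0
```

```bash
python3 - <<'E'
from h import *
def blobs(f,th):
    g=cv2.GaussianBlur(cv2.cvtColor(f,cv2.COLOR_RGB2GRAY),(3,3),0)
    m=(g<th).astype(np.uint8);m[215:]=0;m[:,:150]=0;m[:,350:]=0
    n,l,s,ce=cv2.connectedComponentsWithStats(m)
    return [(s[i].tolist(),ce[i].round(1).tolist()) for i in range(1,n) if s[i,4]>50]
for i in range(8):
    f=vision.grab_frame("wrist")
    if i%3==1: print(blobs(f,22))
c=vision.camera_info("wrist");o=sensors.get_obs();print(o["t"],o["tool_pos"].round(1))
# knob ring top z220 and bottom z174 predictions
for d in (16,22,26,29,32,35,38):
    a=np.radians(d);X=[590.5+70*np.cos(a),-135+70*np.sin(a)]
    print(d,[proj(c,X+[z]).round(1).tolist() for z in (220,200,174)])
cv2.imwrite("pics/w11.png",f[:,:,::-1]);print(cv2.cvtColor(f,cv2.COLOR_RGB2GRAY)[170:206:2,222:268:2])
E
```

```text
[([234, 177, 13, 14, 101], [241.0, 182.2])]
[([234, 177, 13, 16, 113], [241.3, 182.7])]
[([234, 177, 13, 16, 117], [240.9, 182.9])]
23.3333 [ 657.1 -112.5  278.9]
16 [[260.1, 191.4], [259.9, 186.0], [259.7, 179.8]]
22 [[253.1, 191.0], [253.3, 185.6], [253.6, 179.5]]
26 [[248.4, 191.1], [248.9, 185.7], [249.5, 179.6]]
29 [[244.9, 191.4], [245.6, 185.9], [246.5, 179.8]]
32 [[241.4, 191.8], [242.4, 186.4], [243.5, 180.2]]
35 [[237.9, 192.5], [239.2, 187.0], [240.5, 180.8]]
38 [[234.6, 193.3], [236.0, 187.7], [237.6, 181.5]]
[[184 196 201 200 179 159 158 157 157 159 166 165 189 200 196 181 160 149
  129 119 114 123 133]
 [199 201 201 200 190 161 158 156 150 154 177 177 189 200 201 201 197 196
  191 187 177 159 145]
 [201 201 201 202 193 163 153 131  97  78  90 103 129 185 201 202 201 200
  200 200 199 198 194]
 [195 200 200 201 194 164 130  69  30  19  20  25  58 168 200 201 201 200
  200 200 200 200 200]
 [156 174 173 188 191 156  89  28  15  14  15  16  38 142 197 201 201 200
  200 200 200 200 200]
 [126 130 130 138 153 129  49  16  16  16  14  17  20 101 187 201 201 200
  200 200 200 
[... 473 characters left out ...]
121 122 122 125 135]
 [ 83  72  63  55  39  22  21  27  24  26  24  23  20  35  57  79  79  86
  102 118 122 121 121]
 [106 101  96  89  74  38  23  27  23  23  23  22  26  43  44  41  43  45
   56  90 116 121 121]
 [111 111 110 108 102  75  42  24  22  22  23  31  51  55  56  46  43  43
   42  50  89 111 117]
 [111 111 112 112 111 106  89  62  46  34  42  59  73  75  72  53  46  44
   43  42  50  65  79]
 [112 113 113 112 111 111 110 104  88  63  68  74  77  77  74  64  70  62
   56  51  47  45  45]
 [112 112 112 111 111 111 111 110  99  72  72  75  77  77  75  69  85  88
   84  79  74  67  59]
 [111 111 111 110 111 111 110 110 107  79  72  75  77  78  76  70  85  89
   82  90  97  98  92]]
```

```bash
python3 - <<'E'
from h import *
from cell import finish_job
for n,boxes in (("side",{"neck":(235,285,290,322),"penbox":(280,115,325,165),"parts":(305,160,375,222),"spool":(165,228,202,262)}),("top",{"neck":(332,208,358,248)})):
    a=cv2.imread(f"pics/{n}0.png");b=vision.grab_frame(n)[:,:,::-1]
    for k,(x0,y0,x1,y1) in boxes.items():
        r=cv2.matchTemplate(np.ascontiguousarray(b[y0-10:y1+10,x0-10:x1+10]),a[y0:y1,x0:x1],cv2.TM_CCOEFF_NORMED);_,m,_,l=cv2.minMaxLoc(r)
        print(n,k,"score",round(m,2),"shift px",l[0]-10,l[1]-10)
o=sensors.get_obs();print(o["t"],o["contact_force"].round(1),o["gripper_width"].round(1))
finish_job()
E
```

```text
side neck score 0.98 shift px 0 0
side penbox score 0.97 shift px 0 0
side parts score 0.78 shift px 0 0
side spool score 0.5 shift px 0 0
top neck score 1.0 shift px 0 0Traceback (most recent call last):
  File "<stdin>", line 8, in <module>
AttributeError: 'float' object has no attribute 'round'
```

```bash
python3 -c "
from cell import finish_job
print(finish_job())"
```

```text
the job is handed in; nothing more can be done
None
```

The job is handed in at about 23.5 s: the crank is on the screw and the plate is tight on the blank. The hand-in gave no verdict.

**What I did:** I lifted the large dark crank by its boss and lowered it fully onto the square end. No upward contact force showed while it went down. I then wound it clockwise by the knob for just over two turns, until the moving resistance was about 8.5 N. That is about 5 N above the 3–3.5 N drag. I let go and moved clear.

**Last checks:**
- **Touching nothing:** the tool force was about 0 after I let go.
- **Crank position:** after release the crank eased back about 13° and then stayed still for the next second. I estimate roughly 150–250 N left on the blank. This is worked out from the handle force and was not measured directly.
- **Blank and other objects:** the blank's neck (both views) and the pen box showed no shift in the pictures, with good matches. The parts box and spool also showed none, but those matches were weaker (0.78 and 0.5), so they are less certain.

**Checks that disagreed or failed:**
- The gripper read about 15–16 mm on the 20 mm knob, which I did not explain. The crank still turned cleanly with it.
- The first hand-in script stopped on a print error before it handed in, so I ran the hand-in again on its own.

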